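# Wedge the rocking toolbox

## Task

The olive tin toolbox rocks because the rubber foot under its back left corner, on the hinge side away from the robot, has worn short. With the fingertips push the wooden wedge along the desk, thin end first, under that worn foot until the box no longer rocks, without jacking the corner up; test it by pressing firmly down on the lid over that corner, and finish with the fingertips still pressing there, the box level and firm and the wedge let go. Lift nothing, do not shove the toolbox along the desk, and leave the other things where they lie.

Things in the scene. Friction and masses are not known exactly. Their poses are not given: they have to be found in the camera images.
- toolbox: olive tin toolbox, latched shut, about 2 kg: 150 mm deep (x), 280 long (y), flat lid top 88 mm above the desk; folded handle mid-lid, to 96 mm. Origin under its centre at the sole level of its good feet; z up, x away from the robot, y left. Four round rubber feet, 17 mm across, 14 high, centred at x +-60, y +-125 mm; the tin floor is 14 mm up. Foot x +60, y +125 (back left) is worn short
- lid_corner (a point): the spot to press: on the lid top straight above the worn foot's centre, 17 mm in from the lid's back and left edges, 88 mm up; axes as the toolbox. The worn foot's sole hangs 4.5 to 8 mm above the desk (it varies) while the box rests level on the other three; some 3 N here rocks it down (10 N or more if the fingertip sticks to the lid), and it comes back by itself; firm, it gives under 0.5 mm
- wedge: loose plain beech wedge, flat on the desk off the toolbox's left end, thin end towards the worn foot: 110 mm long (x), 40 wide (y). Top slopes evenly from 2 mm at the thin end (x +55) to 16 mm at the upright thick end (x -55). Origin: middle of the underside; z up. 35 g: slides with under 1 N until the worn foot bears on it, then the push rises within a few mm to 4 N and more
- lens_hood: bystander: round black rubber lens hood standing on the desk, 58 mm across at the foot, 72 mm at the mouth, 34 mm high; origin under its centre
- speed_dial: bystander: nickel shutter speed dial, 26 mm across, 9 mm high; origin under its centre
- lens_spanner: bystander: flat brass lens spanner, bar 130 mm long (its x) with two jaws reaching 51 mm to its -y side, up to 15 mm high; origin under the middle of the bar
- focusing_screen: bystander: frosted glass focusing screen in a metal frame, 84 by 84 mm and 6 mm high, lying flat; origin under its centre
Things that resemble listed ones, but are neither listed nor needed, are in the scene too. There is more than one size of the wedge; the job needs the largest.

How it is judged:
By the outcome, as a careful person would: the job done as asked, in the order asked, and still so for the second after the job is handed in, while the arm keeps its last pose, push and grip.
It also fails if it takes over 64 s, if anything falls off the work surface, if the arm or the gripper's body presses on something with over 40 N, if the wrist force passes 120 N, or if a joint passes its speed limit or range.

## Robot

A 6-joint arm with a two-finger parallel gripper is mounted at the origin on the work surface. World frame = base frame: x ahead of the robot, y to its left, z up, the work surface at z = 0. Lengths are in mm, angles in rad, forces in N, time in s.
With the tool pointing down it reaches from about 300 to 775 mm from the base axis. Payload 14.6 kg.
Tool frame: the origin (TCP) lies midway between the tips of the shut fingers; the grasp point (between the pads) lies 19 mm behind it (bot.grip_point_offset is the y of the grasp point in the tool frame, in mm); y points along the fingers, x is the direction in which the jaws open and shut, and the axes are right-handed (so a half turn about y gives the same grasp; the last joint's range is limited). The gripper opens to 94 mm and grips with 3 to 60 N. Pads are 16 mm wide; open, the fingers measure 119 mm over their backs; the gripper's body (75 mm by 177 mm) begins 78 mm behind the grasp point.
Start: joints at [-1.408, 0.3, 1.521, -0, 1.321, -0.067], TCP at [125.274, -535.533, 205.446] pointing down, gripper open.
Joint ranges: [-3.03, 3.03], [-0.79, 2.21], [0.23, 2.52], [-1.04, 4.18], [0, 3.07], [-2.55, 2.55]. Speed limits (rad/s): [2.22, 2.22, 2.57, 3.14, 3.14, 3.14].

## Interface

Orientations are given as a unit quaternion [w, x, y, z].
In Python, from cell import bot gives the robot as it stands.
- The arm moves only by the tool jog_arm, never from a script. Its arguments are lists of equal length, an entry for each row: "linear": the shift along the world's x, y, z in cm, a list of three; "spin": the turn about the world's z in rad. A call has 1 to 20 rows; each row is the pose to reach, as a shift and turn from the pose commanded when the call began; what a row does not reach only later rows make up. A row lasts 1/8 s, in which the tool goes at most 62.5 mm and 10.7 degrees, less where a joint would pass 70% of its speed; a pose out of reach is approached as far as the arm can. A call with a gripper value outside its range is refused whole. "jaw" is the closure, from 0 (fully open) to 1 (shut), set as the call begins (left out, the last holds). The fingers move at their own pace and stop on an object; "grip_force" is the grip in N (left out, the last holds). Time passes only in rows, so rows that repeat a pose let the fingers close. It gives the time, the measured TCP pose, the force and the opening at its end, in the units of the state.
- bot.read_state(): the state, without advancing time (a new reading comes with each control period).
- bot.get_image(name): name is "scene" or "side" or "wrist"; returns a dict with "frame" (400x640x3 uint8, red, green, blue), "z_map" (400x640 float32, mm along the optical axis (not along the pixel's ray), 0 where there is no reading), "K" (3x3 intrinsics, pixels), "k1" (the pictures are not rectified: a ray, as slopes to the right and down, at radius r is drawn at 1 + k1 r^2 times it, then the intrinsics apply), "xyz" and "orientation" of the camera in the world. Camera axes: x right, y down, z forward; pixel columns grow to the right and rows downward; lengths in mm; the calibration is good to about 2 mm. A picture is of the moment at which its call begins.
- bot.finish_job(): hands the job in, once; it reports no verdict.
Trained networks look in a picture, given as the dict that the camera call returned (one of the last four; its "shot" number tells which), for a name from the list of things; names that differ only in an ending like _2 or _b are one class to them, and where a whole thing is asked for, a point or a joint stands for the part that bears it (a point fixed in the world has none). Each returns a list of dicts, best first, with "conf" (0 to 1); they miss things now and then, are a little off and sometimes report something else, mostly with a low value. They report only what shows in the picture. A call takes as long as a camera call. They do not tell look-alikes from the thing itself.
- bot.recognise(name, picture): "centre" ([x, y, z] in mm, in the coordinates of the camera as it stood for that picture, good to about 4 mm: the middle of the surface that is visible of it).
The state is a dict: "time_s": time; "joint_positions": joint angles; "qd": joint speeds; "joint_torque": joint torques, N m; "position": TCP position; "orientation": TCP orientation; "contact_force": force on the tool from outside, world axes, zero at the start; "ft_torque": the same for the moment, N m; "gripper_width": opening from 0.0 (shut) to 1.0 (fully open).
Only numpy, scipy, OpenCV 4.12 (cv2) and the standard library are available. Lean on these libraries where they do the work, as an engineer would, in place of code of your own. Each camera call takes 0.05 s, during which the arm holds its last target.

## Working session

There is one attempt and no reset: what is moved stays moved. The work goes in short steps, Python scripts to look and compute and a tool call to move; the robot and the scene stay as the last step left them, time stands still between calls to the robot, and variables do not carry over. Pictures are saved under pics/ and viewed, and the job is handed in when it is done.

Besides the shell and the picture viewer there is one more tool, called after ">>>" by a JSON object that holds its "method" and its "body". jog_arm: Moves the arm, as the interface text tells. Its arguments: {"type":"object","properties":{"linear":{"type":"array"},"spin":{"type":"array"},"jaw":{"type":"number"},"grip_force":{"type":"number"}},"required":["linear","spin"]}

```bash
mkdir -p pics; cat > h.py <<'E'
import numpy as np, cv2, json
from cell import bot
from scipy.spatial.transform import Rotation as R
def rot(q): return R.from_quat([q[1],q[2],q[3],q[0]]).as_matrix()
def cam2w(im,p): return rot(im["orientation"])@np.array(p)+np.array(im["xyz"])
def pix2w(im,u,v,z=None,plane=None):
    K=im["K"];k=im["k1"]
    d=np.array([(u-K[0][2])/K[0][0],(v-K[1][2])/K[1][1]])
    s=d.copy()
    for _ in range(30): s=d/(1+k*(s@s))
    ray=np.array([s[0],s[1],1.])
    if plane is not None:
        r=rot(im["orientation"])@ray; o=np.array(im["xyz"]); return o+r*(plane-o[2])/r[2]
    if z is None: z=im["z_map"][int(round(v)),int(round(u))]
    return cam2w(im,ray*z)
def w2pix(im,p):
    c=rot(im["orientation"]).T@(np.array(p,float)-np.array(im["xyz"])); s=c[:2]/c[2]; s=s*(1+im["k1"]*(s@s))
    K=im["K"]; return np.array([K[0][0]*s[0]+K[0][2],K[1][1]*s[1]+K[1][2]])
def cloud(im):
    K=np.array(im["K"]); h,w=im["z_map"].shape
    v,u=np.mgrid[0:h,0:w]; d=np.stack([(u-K[0,2])/K[0,0],(v-K[1,2])/K[1,1]],-1); s=d.copy()
    for _ in range(30): s=d/(1+im["k1"]*(s**2).sum(-1,keepdims=True))
    z=im["z_map"]; P=np.concatenate([s,np.ones((h,w,1))],-1)*z[...,None]
    W=P@rot(im["orientation"]).T+np.array(im["xyz"]); W[z==0]=np.nan; return W
def save(im,name): cv2.imwrite("pics/"+name,cv2.cvtColor(im["frame"],cv2.COLOR_RGB2BGR))
E
python3 - <<'E'
from h import *
for n in ["scene","side","wrist"]:
    im=bot.get_image(n); save(im,n+"0.png"); np.save(n+"0.npy",im,allow_pickle=True)
    print(n,im["xyz"],rot(im["orientation"])[:,2].round(2))
    for t in ["toolbox","wedge","lens_hood","speed_dial","lens_spanner","focusing_screen"]:
        for d in bot.recognise(t,im)[:4]:
            w=cam2w(im,d["centre"]); print(t,round(d["conf"],2),w.round(0),w2pix(im,w).round(0))
print(bot.read_state())
E
```

```text
scene [ 983.95224831 -214.80259656  673.76549784] [-0.56  0.28 -0.78]
toolbox 0.97 [ 582. -120.   87.] [274. 234.]
wedge 0.91 [571. 121.   9.] [379. 210.]
wedge 0.78 [488. 207.   6.] [392. 173.]
wedge 0.78 [633. 241.   8.] [440. 212.]
lens_hood 0.69 [ 402. -124.   20.] [246. 192.]
lens_spanner 0.88 [681.  66.   7.] [384. 260.]
focusing_screen 0.97 [ 432. -284.    5.] [180. 231.]
side [522.96007124 578.59666045 644.75474978] [ 0.05 -0.73 -0.68]
toolbox 0.57 [545. -41.  81.] [336. 190.]
wedge 0.96 [489. 218.   7.] [358. 334.]
wedge 0.84 [571. 131.  10.] [313. 283.]
wedge 0.8 [633. 240.   6.] [267. 338.]
lens_hood 0.93 [ 419. -135.   18.] [396. 186.]
lens_hood 0.56 [569. 130.   9.] [315. 284.]
lens_hood 0.55 [ 435. -269.    2.] [387. 154.]
speed_dial 0.74 [464. 106.   5.] [374. 279.]
lens_spanner 0.87 [679.  81.   3.] [259. 259.]
focusing_screen 0.8 [ 436. -274.    3.] [386. 152.]
wrist [ 205.27089836 -517.44248654  383.94316552] [-0.28 -0.06 -0.96]
{'time_s': 1.05, 'joint_positions': array([-1.40757716e+00,  2.99902379e-01,  1.52098012e+00, -2.05102208e-06,
        1.32070774e+00, -6.66062126e-02]), 'qd': array([ 0.00048557,  0.00012418,  0.00020898, -0.00145293,  0.00147376,
       -0.00135912]), 'joint_torque': array([ 2.00977302e-04, -5.31664073e+01, -3.52918625e+01,  7.08574383e-02,
        2.12164008e-02, -3.73629916e-05]), 'position': array([ 125.28682997, -535.53641356,  205.45269416]), 'orientation': array([-0.55403139,  0.55403358, -0.43937212,  0.43937244]), 'contact_force': array([ 0.16981707,  0.1237954 , -0.58054378]), 'ft_torque': array([-0.00654637, -0.01396239,  0.01721333]), 'gripper_width': 0.9999582848459262}
```

View pics/scene0.png

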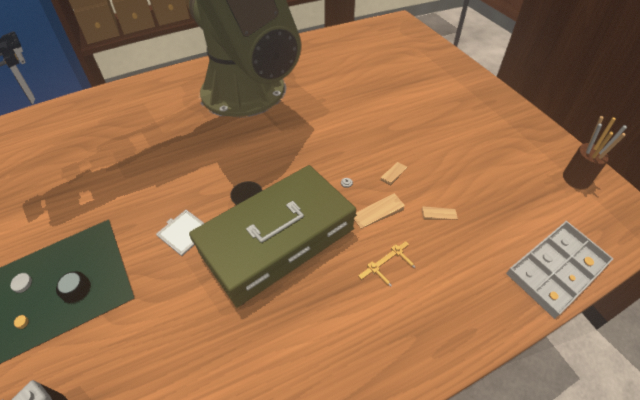

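View pics/side0.png

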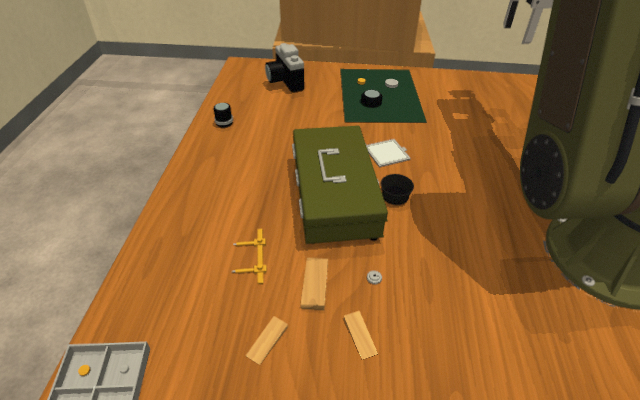

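The scene view shows the box at about (274,234) and three wedges: A (379,210), B (393,173) and C (440,212). A looks the largest and lies off the box's left end, pointing at it. I'll measure all of them and enlarge that area.

```bash
python3 - <<'E'
from h import *
for n in ["scene","side"]:
    im=np.load(n+"0.npy",allow_pickle=True).item(); W=cloud(im)
    # lid
    m=(W[...,2]>80)&(W[...,2]<92)&(W[...,0]>430)&(W[...,0]<760)&(W[...,1]>-320)&(W[...,1]<80)
    hsv=cv2.cvtColor(im["frame"],cv2.COLOR_RGB2HSV)
    P=W[m]; r=cv2.minAreaRect(P[:,:2].astype(np.float32)); print(n,"lid",r,np.median(P[:,2]),m.sum()); print(cv2.boxPoints(r).round(0).tolist())
    # plane fit
    A=np.c_[P[:,:2]-P[:,:2].mean(0),np.ones(len(P))]; print("plane",np.linalg.lstsq(A,P[:,2],rcond=None)[0])
    # wedges: colour seg
    for c in [(571,125),(488,212),(633,240)]:
        d=np.hypot(W[...,0]-c[0],W[...,1]-c[1])<80
        mm=d&(W[...,2]>2.5)&(W[...,2]<20)
        k,l=cv2.connectedComponents(mm.astype(np.uint8))
        p=w2pix(im,(c[0],c[1],8)).round().astype(int)
        lab=l[p[1],p[0]]; 
        if lab==0: print("none",c); continue
        Q=W[l==lab]; r=cv2.minAreaRect(Q[:,:2].astype(np.float32)); print("wedge",c,r,len(Q),Q[:,2].max()); print(cv2.boxPoints(r).round(0).tolist())
        A=np.c_[Q[:,:2]-Q[:,:2].mean(0),np.ones(len(Q))]; print("  plane",np.linalg.lstsq(A,Q[:,2],rcond=None)[0])
    desk=np.abs(W[...,2])<15; print("desk z",np.nanmedian(W[desk][:,2]))
    p=w2pix(im,(571,125,8)).astype(int); x0=max(0,p[0]-100);y0=max(0,p[1]-75)
    c=im["frame"][y0:y0+150,x0:x0+200]; print(x0,y0); cv2.imwrite(f"pics/{n}0z.png",cv2.resize(c,None,fx=4,fy=4,interpolation=cv2.INTER_CUBIC)[...,::-1])
E
```

```text
scene lid ((551.9409790039062, -108.68482971191406), (155.5846405029297, 283.64556884765625), 12.462818145751953) 87.84201115616679 9762
[[445.0, 13.0], [507.0, -264.0], [659.0, -230.0], [597.0, 47.0]]
plane [-5.21806738e-03 -1.01230445e-04  8.77453324e+01]
wedge (571, 125) ((566.6770629882812, 124.54804229736328), (50.8037109375, 122.0925064086914), 5.448653697967529) 792 17.741932094364643
[[536.0, 183.0], [547.0, 61.0], [598.0, 66.0], [586.0, 188.0]]
  plane [-0.02918993  0.11046657  9.25514825]
wedge (488, 212) ((485.6731872558594, 213.11871337890625), (28.896427154541016, 75.29693603515625), 24.86920166015625) 253 12.747531389860569
[[457.0, 241.0], [488.0, 173.0], [515.0, 185.0], [483.0, 253.0]]
  plane [ 0.02664686 -0.08748036  6.96963775]
wedge (633, 240) ((633.2327880859375, 238.80152893066406), (73.85026550292969, 29.372961044311523), 65.4879379272461) 326 13.206990989812425
[[605.0, 211.0], [631.0, 199.0], [662.0, 266.0], [635.0, 278.0]]
  plane [-0.07472683 -0.07547086  6.67628745]
desk z 0.2754578962542382
280 134
side lid ((552.02099609375, -105.81709289550781), (154.08
[... 297 characters left out ...]
4011645317077637) 1012 17.737846664944072
[[548.0, 177.0], [551.0, 69.0], [591.0, 70.0], [588.0, 178.0]]
  plane [8.70536461e-04 1.01182195e-01 8.94782053e+00]
wedge (488, 212) ((489.17840576171875, 210.45494079589844), (28.616092681884766, 75.08675384521484), 24.59149742126465) 634 12.396943481899257
[[461.0, 239.0], [492.0, 170.0], [518.0, 182.0], [487.0, 251.0]]
  plane [ 0.03799316 -0.11186171  6.72462702]
wedge (633, 240) ((631.4713745117188, 235.45632934570312), (70.81095886230469, 29.186424255371094), 64.6800537109375) 625 13.214816385838844
[[603.0, 210.0], [630.0, 197.0], [660.0, 261.0], [633.0, 274.0]]
  plane [-0.041294   -0.11310099  6.6763802 ]
desk z -0.6563972292265134
213 206
```

View pics/scene0z.png

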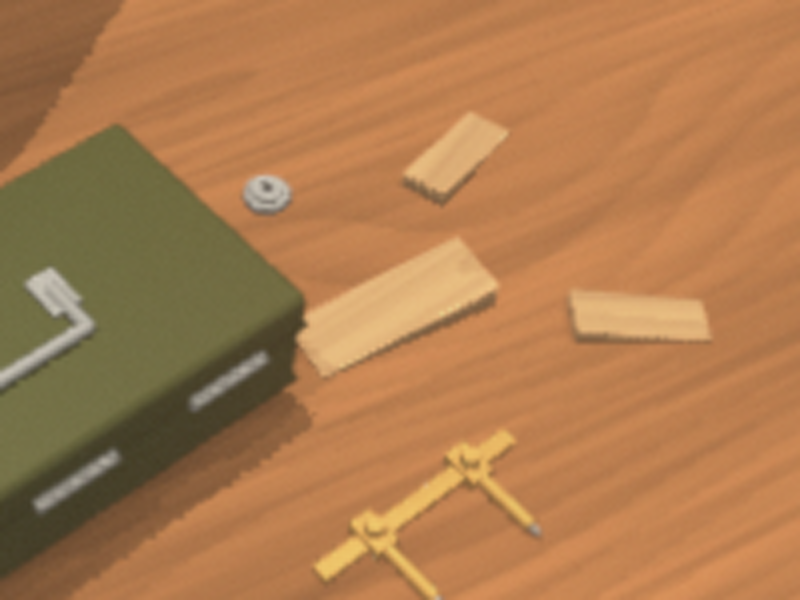

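View pics/side0z.png

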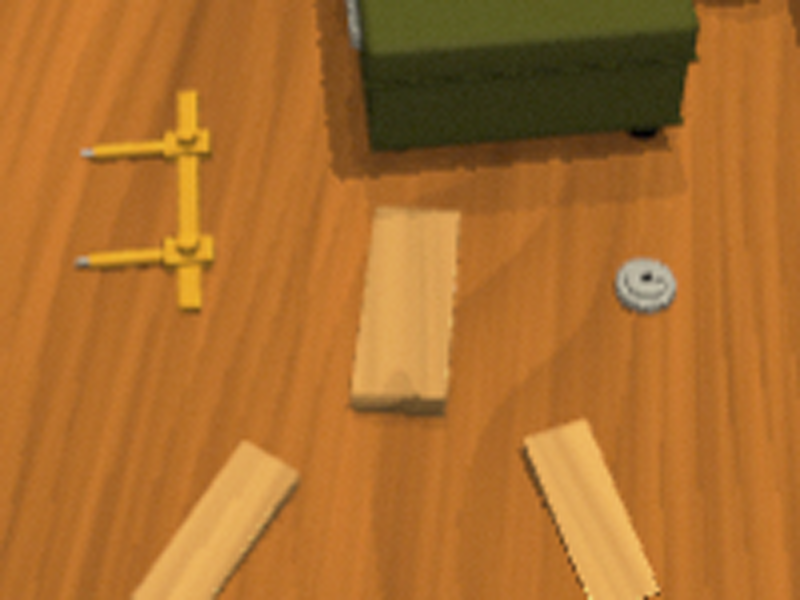

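A (379,210 scene; 313,283 side) measures about 108x40 mm, up to 17 mm high, with its thick end at y≈178 and thin end at y≈70. B and C are about 75x29 mm, so A is the wedge meant. Next I'll check the box pose with an overlay and get the tool axes.

```bash
python3 - <<'E'
from h import *
from scipy.optimize import least_squares
ims={n:np.load(n+"0.npy",allow_pickle=True).item() for n in ["scene","side"]}
th=np.radians(12.4); C=np.array([552,-107.3])
def bw(l,C=C,th=th): 
    c,s=np.cos(th),np.sin(th); return np.array([C[0]+c*l[0]-s*l[1],C[1]+s*l[0]+c*l[1],l[2]])
def ww(l,C=np.array([569.5,123.]),a=np.radians(91.4)+np.pi):
    c,s=np.cos(a),np.sin(a); return np.array([C[0]+c*l[0]-s*l[1],C[1]+s*l[0]+c*l[1],l[2]])
for n,im in ims.items():
    f=cv2.resize(im["frame"][...,::-1],None,fx=4,fy=4,interpolation=cv2.INTER_CUBIC)
    def L(ps,col):
        q=np.array([(w2pix(im,p)+.5)*4-.5 for p in ps]).round().astype(np.int32); cv2.polylines(f,[q],True,col,1)
    L([bw(p) for p in [(75,140,88),(75,-140,88),(-75,-140,88),(-75,140,88)]],(0,0,255))
    L([bw((60+8.5*np.cos(a),125+8.5*np.sin(a),88)) for a in np.linspace(0,6.2,20)],(0,255,255))
    L([bw((60+8.5*np.cos(a),125+8.5*np.sin(a),7)) for a in np.linspace(0,6.2,20)],(255,255,0))
    L([bw((-60+8.5*np.cos(a),125+8.5*np.sin(a),0)) for a in np.linspace(0,6.2,20)],(255,255,0))
    L([ww(p) for p in [(55,20,2),(55,-20,2),(-55,-20,16),(-55,20,16)]],(255,0,0))
    p=(w2pix(im,(565,20,40))*4).astype(int) ; x=max(0,p[0]-400);y=max(0,p[1]-350)
    cv2.imwrite(f"pics/{n}_ov.png",f[y:y+600,x:x+800])
print("foot",bw((60,125,0)),"lid centre",C)
s=bot.read_state(); M=rot(s["orientation"]); print(M.round(3)); print(s["position"])
a=np.degrees(np.arctan2(M[1,0],M[0,0])); print("jaw axis deg",a,s["joint_positions"][5])
E
```

```text
foot [583.7584208   27.66815442   0.        ] lid centre [ 552.  -107.3]
[[ 0.228 -0.     0.974]
 [-0.974 -0.     0.228]
 [ 0.    -1.    -0.   ]]
[ 125.28682997 -535.53641356  205.45269416]
jaw axis deg -76.83194658007315 -0.06660621264386815
```

View pics/scene_ov.png

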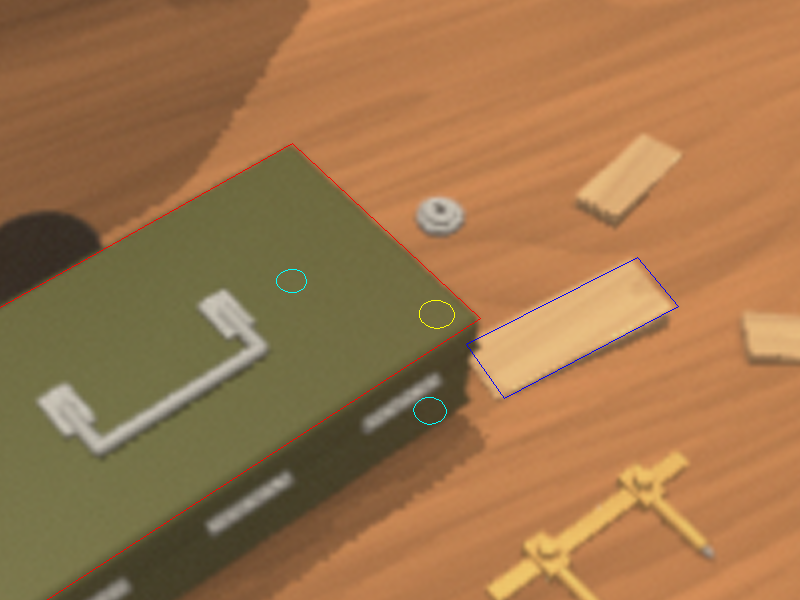

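View pics/side_ov.png

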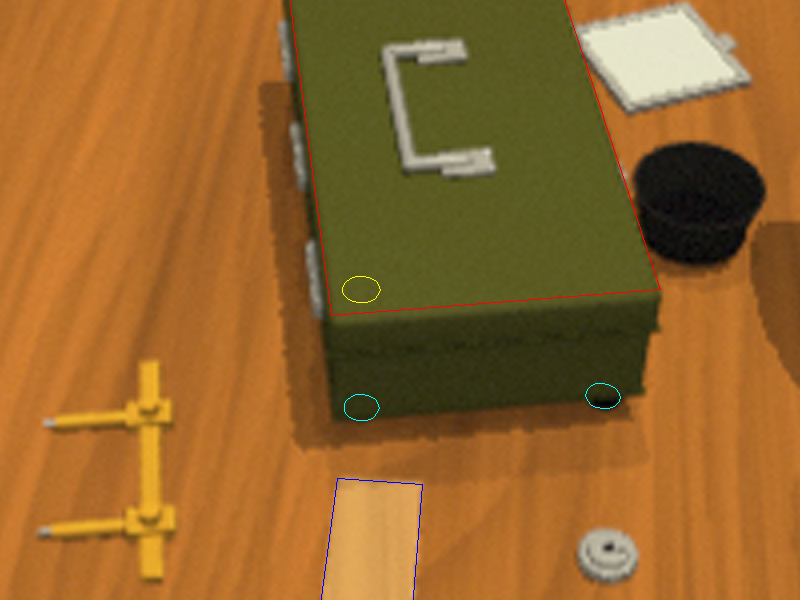

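The overlay fits: the lid outline matches in both views and the worn foot comes out at (583.7, 27.7). Now I'll move to a point behind the thick end, fingers nearly shut and jaw axis along x.

>>> {"method": "jog_arm", "body": {"linear": [[2.2, 5.2, 0], [6.6, 13.2, 0], [11, 20.6, 0], [15.5, 28, 0], [19.9, 35, 0], [24.4, 42, 0], [28.8, 48, 0], [33.2, 54, 0], [37.6, 60, 0], [41, 66, 0], [44.2, 70, 0], [44.2, 73.8, 0], [44.2, 73.8, -5], [44.2, 73.8, -10], [44.2, 73.8, -10]], "spin": [0.1, 0.25, 0.4, 0.55, 0.7, 0.85, 1.0, 1.15, 1.3, 1.365, 1.365, 1.365, 1.365, 1.365, 1.365], "jaw": 0.89, "grip_force": 30}}

```text
time_s: 2.92
position: [566.8, 204.1, 102.6]
orientation: [-0.707, 0.707, 0.008, -0.01]
contact_force: [0.6, 0.1, 1.2]
gripper_width: 0.112
```

```bash
python3 - <<'E'
from h import *
for n in ["side","wrist"]:
    im=bot.get_image(n); save(im,n+"1.png"); np.save(n+"1.npy",im,allow_pickle=True)
s=bot.read_state(); M=rot(s["orientation"]);print(s["position"],np.degrees(np.arctan2(M[1,0],M[0,0])),s["contact_force"],s["gripper_width"])
E
```

```text
[566.13028111 203.56294935 101.98530895] 1.4760552466446721 [ 0.2475606  -0.96914488 -0.11827869] 0.10919365363942363
```

View pics/side1.png

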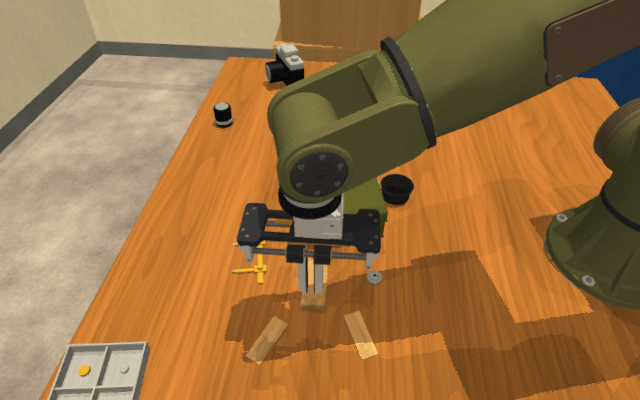

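View pics/wrist1.png

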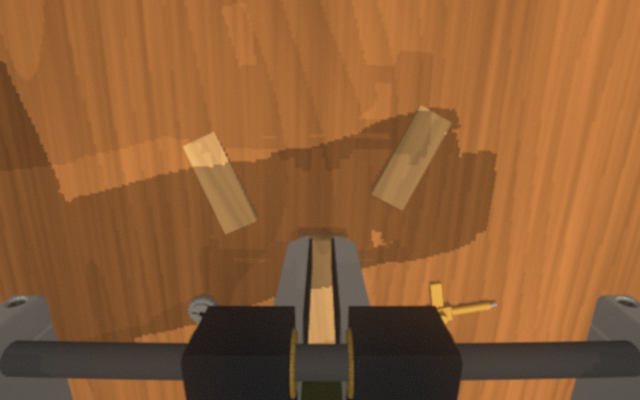

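>>> {"method": "jog_arm", "body": {"linear": [[0.1, 0, -5], [0.1, 0, -8], [0.1, 0, -9.5], [0.1, 0, -9.8], [0.1, 0, -9.8]], "spin": [0, 0, 0, 0, 0]}}

```text
time_s: 3.65
position: [569.0, 202.5, 8.8]
orientation: [0.707, -0.707, -0.009, 0.008]
contact_force: [0.7, 0.1, 0.4]
gripper_width: 0.109
```

```bash
python3 - <<'E'
from h import *
for n in ["side","wrist"]:
    im=bot.get_image(n); save(im,n+"2.png"); np.save(n+"2.npy",im,allow_pickle=True)
s=bot.read_state(); M=rot(s["orientation"]);print(s["position"],np.degrees(np.arctan2(M[1,0],M[0,0])),s["contact_force"],s["gripper_width"])
im=np.load("side2.npy",allow_pickle=True).item()
c=im["frame"][220:370,213:413]; cv2.imwrite("pics/side2z.png",cv2.resize(c,None,fx=4,fy=4,interpolation=cv2.INTER_CUBIC)[...,::-1])
E
```

```text
[568.93025806 202.58870252   8.80639162] 1.374391057956459 [-0.67526685  0.53930453  0.74597782] 0.10857615362221125
```

View pics/side2z.png

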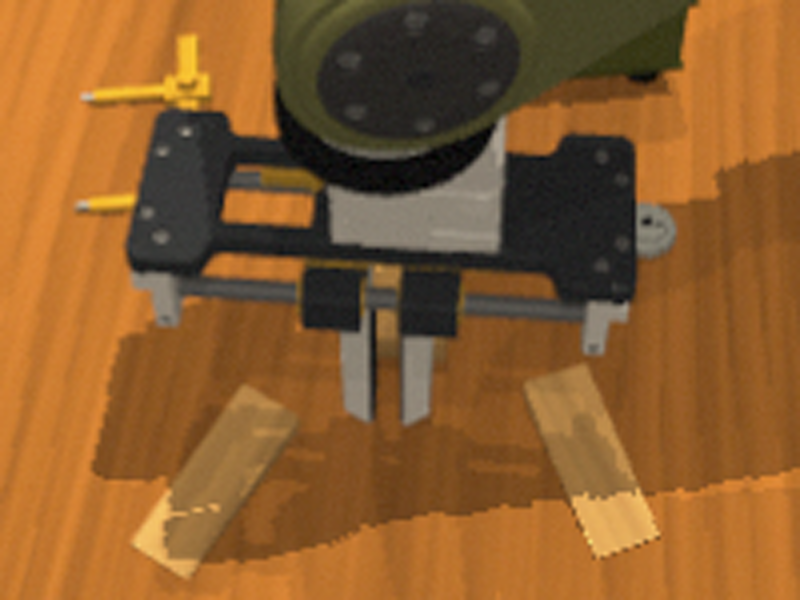

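View pics/wrist2.png

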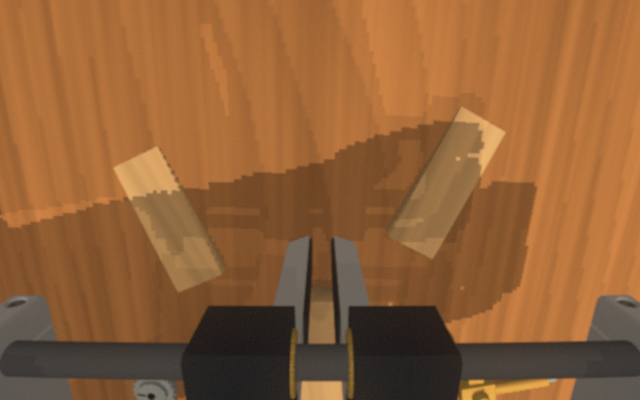

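The fingertips are behind the thick end, at side-crop (360–430, 415), with the wedge visible between them. Starting the push.

>>> {"method": "jog_arm", "body": {"linear": [[0, -0.5, -0.1], [0, -1.0, -0.2], [0, -1.3, -0.2], [0, -1.5, -0.2], [0, -1.7, -0.2], [0, -1.9, -0.2], [0, -2.1, -0.2], [0, -2.3, -0.2], [0, -2.5, -0.2], [0, -2.7, -0.2], [0.02, -2.9, -0.2], [0.02, -3.1, -0.2], [0.03, -3.3, -0.2], [0.03, -3.5, -0.2], [0.04, -3.7, -0.2], [0.04, -3.9, -0.2], [0.05, -4.1, -0.2], [0.05, -4.3, -0.2], [0.05, -4.5, -0.2], [0.05, -4.5, -0.2]], "spin": [0, 0, 0, 0, 0, 0, 0.004, 0.008, 0.012, 0.016, 0.02, 0.024, 0.028, 0.032, 0.036, 0.04, 0.044, 0.048, 0.052, 0.052]}}

```text
time_s: 6.25
position: [568.8, 157.3, 5.4]
orientation: [-0.707, 0.707, 0.027, -0.027]
contact_force: [0.3, 0.6, 0.5]
gripper_width: 0.11
```

```bash
cat > look.py <<'E'
from h import *
import sys
t=sys.argv[1]
for n in ["side","scene"]:
    im=bot.get_image(n); np.save(n+t+".npy",im,allow_pickle=True)
    p=w2pix(im,(575,80,10)).astype(int) ; x0=min(max(0,p[0]-100),440);y0=min(max(0,p[1]-75),250)
    c=im["frame"][y0:y0+150,x0:x0+200]; print(n,x0,y0); cv2.imwrite(f"pics/{n}{t}z.png",cv2.resize(c,None,fx=4,fy=4,interpolation=cv2.INTER_CUBIC)[...,::-1])
s=bot.read_state(); M=rot(s["orientation"]);print(s["time_s"],s["position"],np.degrees(np.arctan2(M[1,0],M[0,0])),s["contact_force"],s["gripper_width"])
E
python3 look.py 3
```

```text
side 214 185
scene 263 142
6.35 [568.75861869 157.4438091    5.41746962] 4.350187784862682 [ 0.34066112 -1.12165468  0.78548329] 0.11059567843812979
```

View pics/scene3z.png

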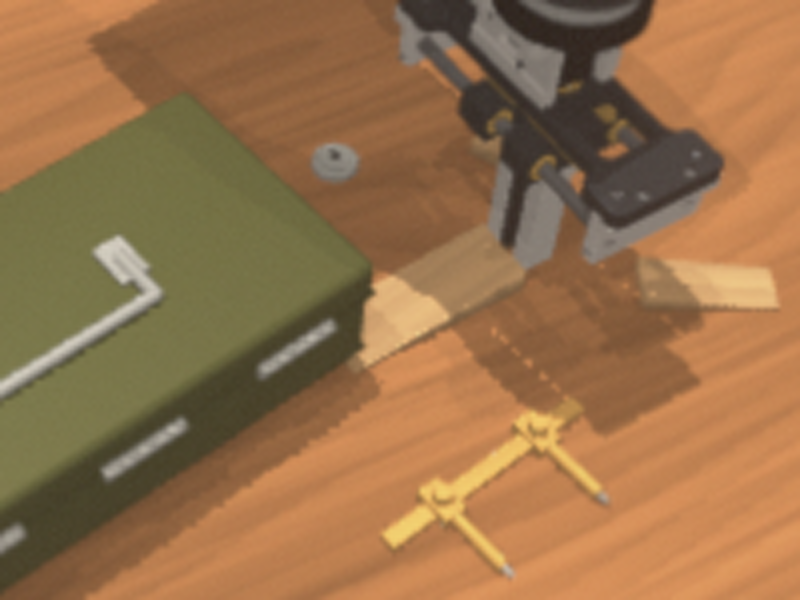

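View pics/side3z.png

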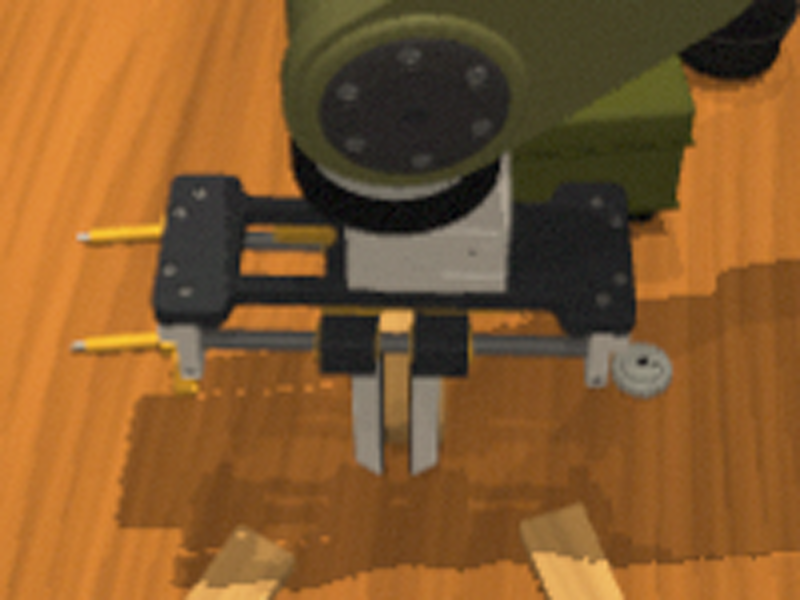

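```bash
python3 - <<'E'
from h import *
im=np.load("scene3.npy",allow_pickle=True).item()
print(pix2w(im,263+524/4,142+270/4,plane=16),pix2w(im,263+365/4,142+364/4,plane=2),pix2w(im,263+440/4,142+316/4,plane=10))
E
```

```text
[587.91261858 147.81543711  16.        ] [595.68791059  46.43469496   2.        ] [590.84985489  94.04007389  10.        ]
```

The wedge follows the fingers. Its edge fit gives 4.4° yaw, with the thick end at about (568,148). I'll continue with more turn and a little +x, stopping short of where the foot could first bear.

>>> {"method": "jog_arm", "body": {"linear": [[0.01, -0.2, 0], [0.02, -0.4, 0], [0.04, -0.6, 0], [0.06, -0.8, 0], [0.08, -1.0, 0], [0.1, -1.2, 0], [0.11, -1.4, 0], [0.12, -1.6, 0], [0.14, -1.8, 0], [0.16, -2.0, 0], [0.18, -2.2, 0], [0.2, -2.4, 0], [0.21, -2.6, 0], [0.22, -2.8, 0], [0.24, -3.0, 0], [0.25, -3.2, 0], [0.26, -3.4, 0], [0.26, -3.4, 0]], "spin": [0.005, 0.01, 0.015, 0.02, 0.025, 0.03, 0.035, 0.04, 0.045, 0.05, 0.055, 0.06, 0.065, 0.07, 0.075, 0.08, 0.085, 0.085]}}

```text
time_s: 8.6
position: [571.4, 123.3, 5.5]
orientation: [-0.705, 0.705, 0.057, -0.057]
contact_force: [0.2, -0.6, 0.6]
gripper_width: 0.113
```

```bash
python3 look.py 4
```

```text
side 214 185
scene 263 142
8.7 [571.36608746 123.45431763   5.43041764] 9.21955060126517 [-0.10333848 -0.61908107  0.02530728] 0.1086143440631281
```

View pics/scene4z.png

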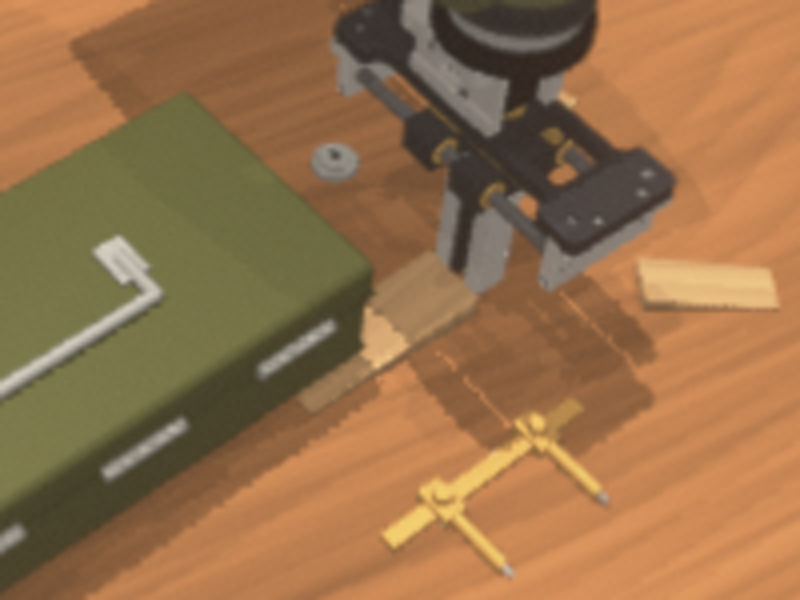

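```bash
python3 - <<'E'
from h import *
im=np.load("scene4.npy",allow_pickle=True).item()
a=pix2w(im,263+477/4,142+293/4,plane=16);b=pix2w(im,263+312/4,142+408/4,plane=2);print(a,b)
d=(b-a)[:2];th=np.arctan2(d[0],-d[1]);print(np.degrees(th))
n=np.array([np.cos(th),np.sin(th)]);f=np.array([583.7,27.7]);c=a[:2]-20*n
print("foot lateral from axis",(f-c)@n,"along from thick",(f-c)@np.array([np.sin(th),-np.cos(th)]))
E
```

```text
[590.0109384 116.7643964  16.       ] [607.68453364   8.77865838   2.        ]
9.294963092053456
foot lateral from axis -0.613495209025107 along from thick 86.8756494381946
```

The foot is 0.6 mm off the wedge axis, yaw is 9.3°, and there's no bearing force yet. Switching to fine steps along the heading.

>>> {"method": "jog_arm", "body": {"linear": [[0.02, -0.1, 0], [0.03, -0.2, 0], [0.05, -0.3, 0], [0.05, -0.3, 0]], "spin": [0, 0, 0, 0]}}

```text
time_s: 9.2
position: [571.9, 120.4, 5.4]
orientation: [-0.705, 0.705, 0.057, -0.057]
contact_force: [-0.1, 0.6, -0.6]
gripper_width: 0.112
```

>>> {"method": "jog_arm", "body": {"linear": [[0.02, -0.1, 0], [0.03, -0.2, 0], [0.03, -0.2, 0]], "spin": [0, 0, 0]}}

```text
time_s: 9.57
position: [572.2, 118.4, 5.4]
orientation: [-0.705, 0.705, 0.057, -0.057]
contact_force: [0.4, -0.0, -0.7]
gripper_width: 0.11
```

>>> {"method": "jog_arm", "body": {"linear": [[0.02, -0.1, 0], [0.03, -0.2, 0], [0.03, -0.2, 0]], "spin": [0, 0, 0]}}

```text
time_s: 9.95
position: [572.5, 116.4, 5.4]
orientation: [-0.705, 0.705, 0.057, -0.057]
contact_force: [-0.4, 0.6, -0.4]
gripper_width: 0.113
```

>>> {"method": "jog_arm", "body": {"linear": [[0.02, -0.1, 0], [0.03, -0.2, 0], [0.03, -0.2, 0]], "spin": [0, 0, 0]}}

```text
time_s: 10.32
position: [572.8, 114.7, 5.5]
orientation: [0.705, -0.705, -0.057, 0.057]
contact_force: [0.0, 2.6, -0.8]
gripper_width: 0.109
```

>>> {"method": "jog_arm", "body": {"linear": [[0.01, -0.05, 0], [0.01, -0.05, 0]], "spin": [0, 0]}}

```text
time_s: 10.58
position: [572.8, 114.3, 5.5]
orientation: [0.705, -0.705, -0.057, 0.057]
contact_force: [-1.1, 5.4, -0.4]
gripper_width: 0.11
```

The push rose to 5.4 N, so the wedge bears on the foot. I'll let go of it by backing straight off and rising.

>>> {"method": "jog_arm", "body": {"linear": [[-0.05, 0.3, 0], [-0.16, 1.0, 0], [-0.4, 2.5, 0], [-0.4, 2.5, 3], [-0.4, 2.5, 8], [-0.4, 2.5, 13], [-0.4, 2.5, 13]], "spin": [0, 0, 0, 0, 0, 0, 0]}}

```text
time_s: 11.45
position: [570.3, 140.2, 139.5]
orientation: [0.705, -0.705, -0.06, 0.055]
contact_force: [0.2, -0.9, -1.1]
gripper_width: 0.109
```

```bash
python3 look.py 5; python3 - <<'E'
from h import *
im=np.load("scene5.npy",allow_pickle=True).item(); W=cloud(im)
im0=np.load("scene0.npy",allow_pickle=True).item(); W0=cloud(im0)
th=np.radians(12.4);c,s=np.cos(th),np.sin(th)
for w in (W0,W):
    d=w[...,:2]-[552,-107.3]; l=np.stack([c*d[...,0]+s*d[...,1],-s*d[...,0]+c*d[...,1]],-1)
    m=(np.abs(l[...,0])<68)&(np.abs(l[...,1])<132)&(np.abs(w[...,2]-87)<5)&~((np.abs(l[...,0])<35)&(np.abs(l[...,1])<70))
    A=np.c_[l[m],np.ones(m.sum())]; print(np.linalg.lstsq(A,w[m][:,2],rcond=None)[0],m.sum())
E
```

```text
side 214 185
scene 263 142
11.55 [568.60777015 139.58027074 135.23685329] 9.253016959016245 [-0.36627328 -0.28337571 -0.2610708 ] 0.10656443303115475
[6.68453334e-04 8.40706335e-04 8.79465055e+01] 5970
[6.67450039e-04 5.98036608e-04 8.79654249e+01] 5959
```

View pics/scene5z.png

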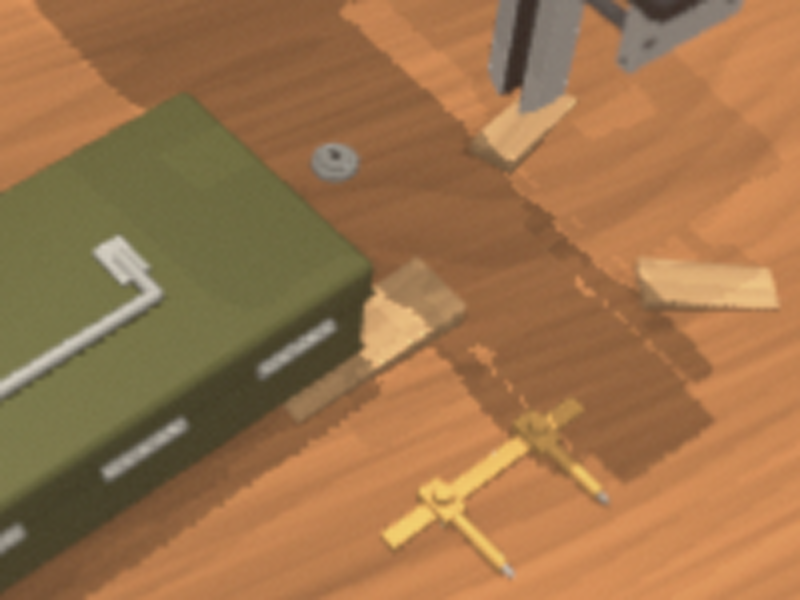

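The wedge is let go, and lid tilt is unchanged within 0.03 mm/100 mm. Next I'll shut the fingers and go over the lid corner.

>>> {"method": "jog_arm", "body": {"linear": [[0.5, -4, 0], [1, -8, 0], [1.45, -11.1, 0], [1.45, -11.1, -2], [1.45, -11.1, -3.5], [1.45, -11.1, -3.5], [1.45, -11.1, -3.5]], "spin": [0.02, 0.04, 0.05, 0.05, 0.05, 0.05, 0.05], "jaw": 1}}

```text
time_s: 12.42
position: [583.5, 28.4, 100.7]
orientation: [-0.703, 0.703, 0.075, -0.075]
contact_force: [0.1, -0.6, -0.7]
gripper_width: 0.004
```

>>> {"method": "jog_arm", "body": {"linear": [[0, 0, -0.4], [0, 0, -0.7], [0, 0, -0.8], [0, 0, -0.8]], "spin": [0, 0, 0, 0]}}

```text
time_s: 12.92
position: [583.4, 28.0, 92.4]
orientation: [0.703, -0.703, -0.074, 0.074]
contact_force: [-0.4, -0.2, 1.6]
gripper_width: 0.003
```

```bash
python3 look.py 6
```

```text
side 214 185
scene 263 142
13.025 [583.41386258  27.96534057  92.54077723] 12.089399670165779 [-0.65260461  0.49152563  0.78084502] 0.0020967665906261213
```

View pics/scene6z.png

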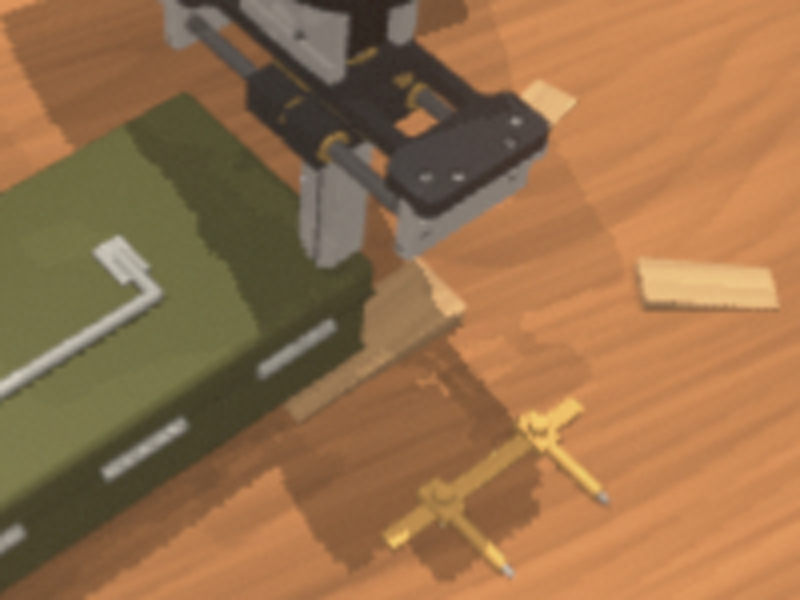

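>>> {"method": "jog_arm", "body": {"linear": [[0, 0, -0.2], [0, 0, -0.35], [0, 0, -0.35]], "spin": [0, 0, 0]}}

```text
time_s: 13.4
position: [583.3, 28.0, 88.8]
orientation: [0.703, -0.703, -0.074, 0.075]
contact_force: [0.0, -0.3, 0.3]
gripper_width: 0.002
```

>>> {"method": "jog_arm", "body": {"linear": [[0, 0, -0.1], [0, 0, -0.1]], "spin": [0, 0]}}

```text
time_s: 13.65
position: [583.5, 28.0, 88.3]
orientation: [-0.703, 0.703, 0.075, -0.074]
contact_force: [-1.1, -0.1, 3.7]
gripper_width: 0.007
```

>>> {"method": "jog_arm", "body": {"linear": [[0, 0, -0.05], [0, 0, -0.05]], "spin": [0, 0]}}

```text
time_s: 13.9
position: [583.5, 28.0, 88.2]
orientation: [-0.703, 0.703, 0.075, -0.074]
contact_force: [-2.9, -0.5, 9.0]
gripper_width: 0.005
```

>>> {"method": "jog_arm", "body": {"linear": [[0, 0, -0.04], [-0.02, 0, -0.08], [-0.02, 0, -0.08]], "spin": [0, 0, 0]}}

```text
time_s: 14.28
position: [583.6, 28.0, 88.0]
orientation: [-0.703, 0.703, 0.075, -0.074]
contact_force: [-4.9, 0.1, 13.4]
gripper_width: 0.005
```

```bash
python3 look.py 7;python3 - <<'E'
from h import *
im=np.load("scene7.npy",allow_pickle=True).item(); W=cloud(im)
th=np.radians(12.4);c,s=np.cos(th),np.sin(th)
for w in (W,):
    d=w[...,:2]-[552,-107.3]; l=np.stack([c*d[...,0]+s*d[...,1],-s*d[...,0]+c*d[...,1]],-1)
    m=(np.abs(l[...,0])<68)&(np.abs(l[...,1])<132)&(np.abs(w[...,2]-87)<5)&~((np.abs(l[...,0])<35)&(np.abs(l[...,1])<70))
    A=np.c_[l[m],np.ones(m.sum())]; print(np.linalg.lstsq(A,w[m][:,2],rcond=None)[0],m.sum())
E
```

```text
side 214 185
scene 263 142
14.375 [583.59922144  28.01842218  88.04074833] 12.091168739010326 [-4.84231494  0.99126077 14.16104403] 0.004571627648119766
[-2.89851504e-04  1.38359412e-04  8.79511495e+01] 5864
```

View pics/scene7z.png

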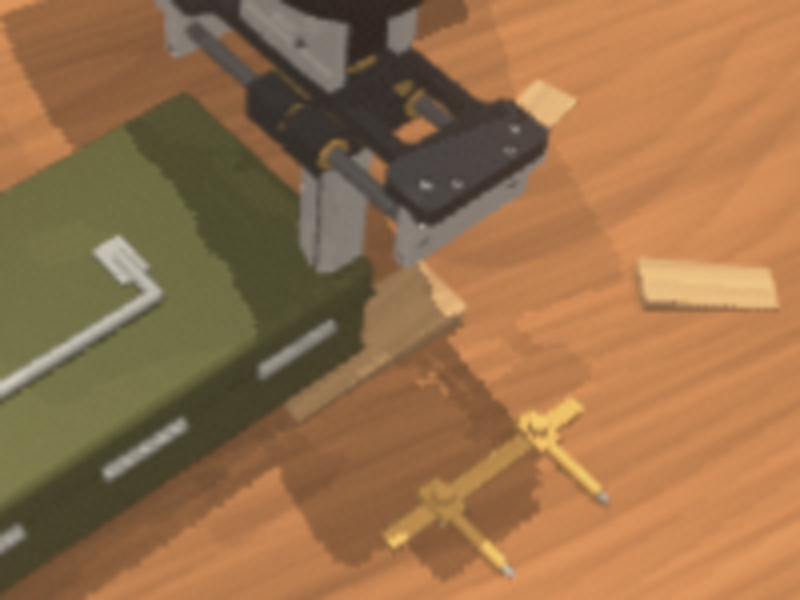

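>>> {"method": "jog_arm", "body": {"linear": [[-0.02, 0, -0.03], [-0.05, 0, -0.06], [-0.05, 0, -0.06]], "spin": [0, 0, 0]}}

```text
time_s: 14.75
position: [583.6, 28.1, 88.0]
orientation: [-0.703, 0.703, 0.076, -0.073]
contact_force: [-3.9, 0.5, 17.0]
gripper_width: 0.007
```

>>> {"method": "jog_arm", "body": {"linear": [[0, 0, 0], [0, 0, 0], [0, 0, 0], [0, 0, 0]], "spin": [0, 0, 0, 0]}}

```text
time_s: 15.25
position: [583.6, 28.0, 88.0]
orientation: [-0.703, 0.703, 0.076, -0.073]
contact_force: [-4.1, 0.7, 16.3]
gripper_width: 0.005
```

z hasn't moved between 14 and 17 N. I'll unload partly and press again to measure the give with finer digits.

>>> {"method": "jog_arm", "body": {"linear": [[0.03, 0, 0.07], [0.06, 0, 0.14], [0.06, 0, 0.14], [0.06, 0, 0.14]], "spin": [0, 0, 0, 0]}}

```text
time_s: 15.75
position: [583.5, 28.0, 88.2]
orientation: [-0.703, 0.703, 0.075, -0.074]
contact_force: [-2.9, 0.2, 7.7]
gripper_width: 0.008
```

```bash
python3 look.py 8
```

```text
side 214 185
scene 263 142
15.85 [583.49050934  27.98234029  88.17512933] 12.089836748344599 [-3.53417347  0.24159863  7.99726079] 0.005793797682960384
```

>>> {"method": "jog_arm", "body": {"linear": [[-0.03, 0, -0.08], [-0.08, 0, -0.16], [-0.08, 0, -0.16], [-0.08, 0, -0.16]], "spin": [0, 0, 0, 0]}}

```text
time_s: 16.35
position: [583.6, 28.0, 87.9]
orientation: [-0.703, 0.703, 0.076, -0.073]
contact_force: [-3.9, 0.4, 17.5]
gripper_width: 0.004
```

```bash
python3 look.py 9;python3 - <<'E'
from h import *
th=np.radians(12.4);c,s=np.cos(th),np.sin(th)
for k in "0456789":
    w=cloud(np.load(f"scene{k}.npy",allow_pickle=True).item())
    d=w[...,:2]-[552,-107.3]; l=np.stack([c*d[...,0]+s*d[...,1],-s*d[...,0]+c*d[...,1]],-1)
    m=(np.abs(l[...,0])<66)&(l[...,1]>-130)&(l[...,1]<80)&(np.abs(w[...,2]-87)<5)&~((np.abs(l[...,0])<35)&(np.abs(l[...,1])<70))
    A=np.c_[l[m],np.ones(m.sum())]; p=np.linalg.lstsq(A,w[m][:,2],rcond=None)[0]; print(k,p, "corner z",p@[60,125,1])
E
```

```text
side 214 185
scene 263 142
16.45 [583.59574534  28.04184654  87.95849846] 12.094173051187948 [-3.38133613  0.10123714 18.27841453] 0.0059493968423230455
0 [8.30370747e-04 6.67341147e-04 8.79278835e+01] corner z 88.06112340393584
4 [9.24994959e-04 8.13163029e-04 8.79539151e+01] corner z 88.11106018595588
5 [1.00748677e-03 5.21432874e-04 8.79489184e+01] corner z 88.0745467559546
6 [9.32318248e-04 5.59184147e-04 8.79698808e+01] corner z 88.09571787378168
7 [-3.35573725e-04 -9.32518084e-05  8.79191944e+01] corner z 87.88740354208146
8 [4.95763251e-04 3.60959220e-04 8.79642736e+01] corner z 88.03913926632423
9 [-7.74312334e-04 -3.03766992e-04  8.79317457e+01] corner z 87.84731610940231
```

View pics/scene9z.png

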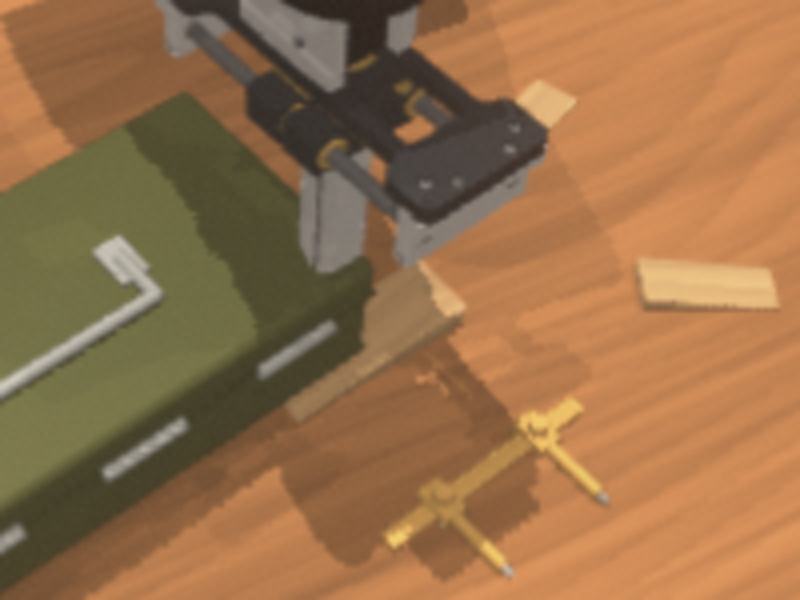

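View pics/side9z.png

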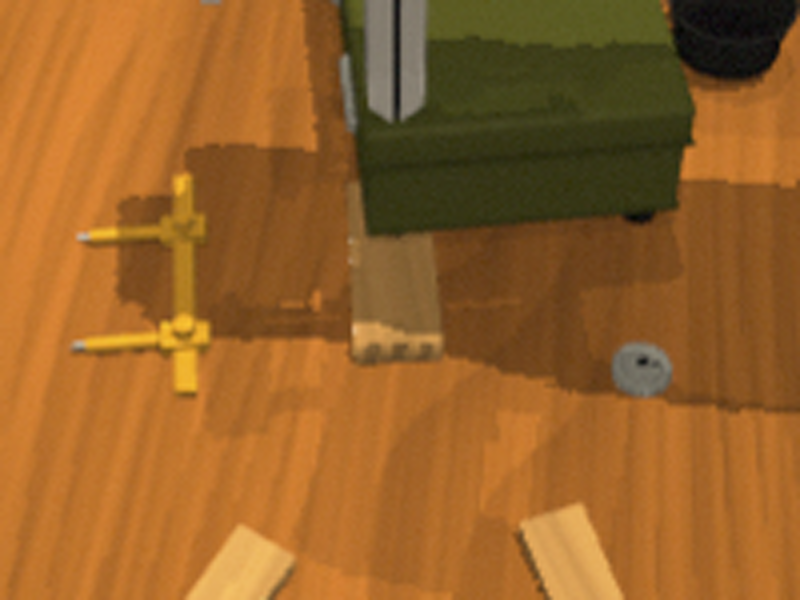

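The corner gives 0.22 mm between 8 and 18 N and springs back, so it's elastic rather than rocking. The wedge sits squarely under the foot and nothing else has moved. I'll ease slightly to a steady firm press and hand in.

>>> {"method": "jog_arm", "body": {"linear": [[0.01, 0, 0.03], [0.01, 0, 0.03], [0.01, 0, 0.03], [0.01, 0, 0.03], [0.01, 0, 0.03], [0.01, 0, 0.03]], "spin": [0, 0, 0, 0, 0, 0]}}

```text
time_s: 17.2
position: [583.6, 28.0, 88.0]
orientation: [-0.703, 0.703, 0.076, -0.073]
contact_force: [-2.4, 1.2, 15.0]
gripper_width: 0.005
```

```bash
python3 - <<'E'
from h import *
s=bot.read_state(); print(s["time_s"],s["position"],s["contact_force"])
if 10<s["contact_force"][2]<22: print(bot.finish_job())
E
```

```text
17.2 [583.56179868  28.03254997  87.98756315] [-2.42816879  1.23147037 14.98339434]
the job is handed in; nothing more can be done
None
```

The box no longer rocks: the largest wedge is under the worn back-left foot. I handed the job in at 17.2 s with the shut fingertips still pressing on the lid corner at 15 N. `finish_job` gives no verdict.

- **Push:** I pushed the wedge thin end first, turning it gradually so its centreline came within 1 mm of the foot's centre. I stopped when the push rose to 5.4 N, then backed the fingers off and rose clear of the wedge.
- **Level:** the lid's tilt and corner height, with nothing pressing on it, were the same before and after the push to within 0.05 mm. The corner was not jacked up.
- **Firmness:** pressing to about 18 N made the corner give about 0.25 mm by the lid depth fit. The fingertip height suggested up to about 0.4 mm. Both are under 0.5 mm, and the two figures differ slightly. Easing off and pressing again showed it springing back, with no rocking.
- **Other things:** in the last pictures the toolbox and the bystanders in view were where they had been. The focusing screen was outside those close views, but the arm did not go near it.
- **Sideways push:** the press also carried about 2.4 N towards the back of the box. I saw no sliding.

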